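# Load mosaic blocks into the well carrier and send it home

### The arm

A 6-joint arm with a two-finger parallel gripper is mounted at the origin on the work surface. World frame = base frame: x ahead of the robot, y to its left, z up, the work surface at z = 0. Lengths are in mm, angles in rad, forces in N, time in s.
With the tool pointing down it reaches from about 275 to 1000 mm from the base axis. Payload 8.4 kg.
Tool frame: the origin (TCP) lies midway between the tips of the shut fingers; the grasp point (between the pads) lies 19 mm behind it; z points along the fingers, y is the line along which they close (so a half turn about z gives the same grasp; the last joint's range is limited). The gripper opens to 85 mm and grips with 20 to 120 N. Pads are 22 mm wide; open, the fingers measure 114 mm over their backs; the gripper's body (76 mm by 85 mm) begins 54 mm behind the grasp point. The pads swing forward as they close: fully open they stand 13 mm farther back than shut.
Start: joints at [1.216, 0.353, 1.633, -0, 1.155, -0.002], TCP at [215.953, 586.509, 231.281] pointing down, gripper open.
Joint ranges: [-2.63, 2.63], [-0.92, 2.1], [0.06, 2.66], [-1.3, 4.44], [0, 2.69], [-3.02, 3.02]. Speed limits (rad/s): [2.22, 2.22, 2.79, 3.14, 3.14, 3.14].

### API

Orientations are given as [roll, pitch, yaw] about the fixed x, y, z axes, in that order (R = Rz(yaw) Ry(pitch) Rx(roll)).
In Python, from rig import r, imaging gives the robot as it stands. The module is installed in compiled form; this text tells all that it offers.
- The arm moves only by the tool arm_command, never from a script. Its argument "deltas" is a list of rows, each an object of numbers: "hand": the finger opening in mm, from 0 to 85.4; "tx", "ty", "tz": the shift along the tool's x, y, z in mm; "wx", "wy", "wz": the turn, a rotation vector about the tool's x, y, z in rad. A call has 1 to 8 rows; each row shifts and turns the commanded pose from where the row before left it, along the tool's axes as they then stand; what a row does not reach is not made up. A row lasts 1/8 s, in which the tool goes at most 62.5 mm and 10.7 degrees, less where a joint would pass 70% of its speed; a pose out of reach is approached as far as the arm can. A call with a gripper value outside its range is refused whole. The fingers move at their own pace and stop on an object; "squeeze" is the grip in N (left out, the last holds). Time passes only in rows, so rows that do not move let the fingers close. It gives the time, the measured TCP pose, the force, the opening and the grip force at its end, in the units of the state.
- r.sense(): the state, without advancing time (a new reading comes with each control period).
- imaging.grab_frame(name): name is "scene" or "top" or "wrist"; returns a dict with "image" (420x560x3 uint8, red, green, blue), "mtx" (3x3 intrinsics, pixels), "world_to_cam" (4x4, takes a point from world to camera coordinates). Camera axes: x right, y up, looking along -z (the intrinsics and any distortion apply to the point x, -y, -z); pixel columns grow to the right and rows downward; lengths in mm; the calibration is good to about 2 mm. A picture is of the moment at which its call begins. There is no depth.
- r.sign_off(): hands the job in; it is judged then, once.
The state is a dict: "clock": time; "qpos": joint angles; "qvel": joint speeds; "joint_efforts": joint torques, N m; "eef_pos": TCP position; "tcp_rot": TCP orientation; "contact_force": force on the tool from outside, world axes, zero at the start; "wrist_torque": the same for the moment, N m; "opening": opening from 0.0 (shut) to 1.0 (fully open); "grasp_force": force on a finger pad.
Only numpy, scipy, OpenCV 4.12 (cv2) and the standard library are available. Lean on these libraries where they do the work, as an engineer would, in place of code of your own. Each camera call takes 0.05 s, during which the arm holds its last target. There are 200 camera calls.

### The job

Take the three sound mosaic blocks out of the finishing machine's catch tray and lay them flat in the three empty wells of the plywood carrier, one to a well, setting them down rather than dropping them; leave the block with the broken-off corner in the tray and the block that is already loaded in its well. Then, with all four wells full, slide the carrier along its bed until it is fully home against the end stop, and let go. Leave the other things on the bench undisturbed.

Things in the scene. Friction and masses are not known exactly. Their poses are not given: they have to be found in the camera images.
- catch_tray: fixed open steel catch tray, 262 (x) x 252 (y) mm, walls 28 mm high, 5 mm thick, floor 5 mm above the table; origin at table height under its centre. The machine's chute begins over its +y edge; the machine, 0.32 m tall, starts 225 mm from the origin along +y. The four blocks in it lie roughly along the tray's y, side by side about 110 mm apart.
- block_a: sound mosaic block: green rounded-edge brick 84 x 40 x 38 mm (x long, y wide, z up), about 0.26 kg; origin at the centre of its underside. Starts in the catch tray, top up. Three of these are alike and interchangeable.
- block_b: sound mosaic block: green rounded-edge brick 84 x 40 x 38 mm (x long, y wide, z up), about 0.26 kg; origin at the centre of its underside. Starts in the catch tray, top up. Three of these are alike and interchangeable.
- block_c: sound mosaic block: green rounded-edge brick 84 x 40 x 38 mm (x long, y wide, z up), about 0.26 kg; origin at the centre of its underside. Starts in the catch tray, top up. Three of these are alike and interchangeable.
- broken: broken mosaic block, same green and height (38 mm), 84 mm long: its -x half is a full 40 mm wide, its +x half only about 17 mm wide (on the -y side), a corner has broken off. Origin on the underside, at the centre of the unbroken outline. Stays in the catch tray.
- loaded: sound mosaic block: green rounded-edge brick 84 x 40 x 38 mm (x long, y wide, z up), about 0.26 kg; origin at the centre of its underside. Already lies in well_2 of the carrier and stays there.
- carrier_mid (a point): centre of the underside of the carrier, a plywood tray 162 (x) x 214 (y) mm with four wells, 2 by 2; the wells' floor is 8 mm and its flat top 20 mm above this point. The carrier slides on its bed along its own -y only. Axes as the bed's.
- well_0 (a point): centre of a well's floor. The well is 50 mm (x) by 94 mm (y) and 12 mm deep, z up: a block lies in it lengthwise along y with 5 mm to spare on each side and stands 26 mm proud. Wells are 96 mm apart in x and 104 mm in y. Empty at the start.
- well_1 (a point): centre of a well's floor. The well is 50 mm (x) by 94 mm (y) and 12 mm deep, z up: a block lies in it lengthwise along y with 5 mm to spare on each side and stands 26 mm proud. Wells are 96 mm apart in x and 104 mm in y. Empty at the start.
- well_2 (a point): centre of a well's floor. The well is 50 mm (x) by 94 mm (y) and 12 mm deep, z up: a block lies in it lengthwise along y with 5 mm to spare on each side and stands 26 mm proud. Wells are 96 mm apart in x and 104 mm in y. Already holds a block.
- well_3 (a point): centre of a well's floor. The well is 50 mm (x) by 94 mm (y) and 12 mm deep, z up: a block lies in it lengthwise along y with 5 mm to spare on each side and stands 26 mm proud. Wells are 96 mm apart in x and 104 mm in y. Empty at the start.
- handle (a point): middle of the carrier's handle, a steel bar 92 mm long (along x), 14 mm thick (y), 16 mm high (z), at the carrier's +y end, on two posts; this point is at the bar's centre, about 58 mm above the table, with 48 mm of open room between the bar and the carrier's edge. Push it or pinch it from above.
- carrier (a joint): position of the carrier along its bed in m: 0 at the loading end, where it starts, 0.12 fully home against the end stop; grows as the carrier moves along its own -y. It stays where it is left; about 3 N starts it, more at speed (6 N per m/s).
- bed: fixed steel bed under the carrier, 200 (x) x 400 (y) mm, rails 22 mm high along y, end stop 60 mm high at its -y end; origin at table height under its centre.
- jar: squat amber glass jar with a brass lid, 64 mm across, 62 mm tall; origin under its centre. Leave it alone.
- brush: hand brush lying flat, about 200 mm long. Leave it alone.
- spatula: spatula lying flat, about 280 mm long. Leave it alone.
- hammer: hammer lying flat, about 260 mm long. Leave it alone.
- bowl: steel bowl of brass chips, 120 mm across, 42 mm tall; origin under its centre. Leave it alone.
Things that resemble listed ones, but are neither listed nor needed, are in the scene too. What is shaped like the block_c but white is not meant. Leave any orange look-alike of the loaded alone.

How it is judged (in metres and radians):
On the way, in this order (a step that is already met when the one before it is completed fails the run):
1. all four wells hold one block each, lying flat, while the carrier is still at the loading end (less than 0.06 m along) (((horizontal distance between block_a and well_0 below 0.012 m and z of block_a in the frame of well_0 between -0.006 and 0.006 m and angle between block_a's own z axis and vertical below 0.1 rad) or (horizontal distance between block_b and well_0 below 0.012 m and z of block_b in the frame of well_0 between -0.006 and 0.006 m and angle between block_b's own z axis and vertical below 0.1 rad) or (horizontal distance between block_c and well_0 below 0.012 m and z of block_c in the frame of well_0 between -0.006 and 0.006 m and angle between block_c's own z axis and vertical below 0.1 rad)) and ((horizontal distance between block_a and well_1 below 0.012 m and z of block_a in the frame of well_1 between -0.006 and 0.006 m and angle between block_a's own z axis and vertical below 0.1 rad) or (horizontal distance between block_b and well_1 below 0.012 m and z of block_b in the frame of well_1 between -0.006 and 0.006 m and angle between block_b's own z axis and vertical below 0.1 rad) or (horizontal distance between block_c and well_1 below 0.012 m and z of block_c in the frame of well_1 between -0.006 and 0.006 m and angle between block_c's own z axis and vertical below 0.1 rad)) and ((horizontal distance between block_a and well_3 below 0.012 m and z of block_a in the frame of well_3 between -0.006 and 0.006 m and angle between block_a's own z axis and vertical below 0.1 rad) or (horizontal distance between block_b and well_3 below 0.012 m and z of block_b in the frame of well_3 between -0.006 and 0.006 m and angle between block_b's own z axis and vertical below 0.1 rad) or (horizontal distance between block_c and well_3 below 0.012 m and z of block_c in the frame of well_3 between -0.006 and 0.006 m and angle between block_c's own z axis and vertical below 0.1 rad)) and horizontal distance between loaded and well_2 below 0.012 m and z of loaded in the frame of well_2 between -0.006 and 0.006 m and angle between loaded's own z axis and vertical below 0.1 rad and value of joint carrier below 0.06 m), for 0.2 s.
2. the carrier is fully home against the end stop (value of joint carrier above 0.114 m), for 0.2 s.
At the end, for the whole second after the job is handed in: Each of the wells 0, 1 and 3 holds one of the three sound blocks and well 2 still holds its own: lying flat (within 0.1 rad, top up), on the well's floor (6 mm), centred within 12 mm, at rest; the broken block lies in the catch tray; the carrier is home (more than 0.114 m of 0.12 along its bed) (((horizontal distance between block_a and well_0 below 0.012 m and z of block_a in the frame of well_0 between -0.006 and 0.006 m and angle between block_a's own z axis and vertical below 0.1 rad) or (horizontal distance between block_b and well_0 below 0.012 m and z of block_b in the frame of well_0 between -0.006 and 0.006 m and angle between block_b's own z axis and vertical below 0.1 rad) or (horizontal distance between block_c and well_0 below 0.012 m and z of block_c in the frame of well_0 between -0.006 and 0.006 m and angle between block_c's own z axis and vertical below 0.1 rad)) and ((horizontal distance between block_a and well_1 below 0.012 m and z of block_a in the frame of well_1 between -0.006 and 0.006 m and angle between block_a's own z axis and vertical below 0.1 rad) or (horizontal distance between block_b and well_1 below 0.012 m and z of block_b in the frame of well_1 between -0.006 and 0.006 m and angle between block_b's own z axis and vertical below 0.1 rad) or (horizontal distance between block_c and well_1 below 0.012 m and z of block_c in the frame of well_1 between -0.006 and 0.006 m and angle between block_c's own z axis and vertical below 0.1 rad)) and ((horizontal distance between block_a and well_3 below 0.012 m and z of block_a in the frame of well_3 between -0.006 and 0.006 m and angle between block_a's own z axis and vertical below 0.1 rad) or (horizontal distance between block_b and well_3 below 0.012 m and z of block_b in the frame of well_3 between -0.006 and 0.006 m and angle between block_b's own z axis and vertical below 0.1 rad) or (horizontal distance between block_c and well_3 below 0.012 m and z of block_c in the frame of well_3 between -0.006 and 0.006 m and angle between block_c's own z axis and vertical below 0.1 rad)) and horizontal distance between loaded and well_2 below 0.012 m and z of loaded in the frame of well_2 between -0.006 and 0.006 m and angle between loaded's own z axis and vertical below 0.1 rad and linear speed of each of block_a, block_b, block_c, loaded below 0.03 m/s and x of broken in the frame of catch_tray between -0.126 and 0.126 m and y of broken in the frame of catch_tray between -0.121 and 0.121 m and z of broken in the frame of catch_tray below 0.03 m and value of joint carrier above 0.114 m); the robot touches nothing.
It fails at once if a block is dropped into the carrier (faster than 0.6 m/s within 22 mm of the wells' floor) ((linear speed of block_a above 0.6 m/s and z of block_a in the frame of carrier_mid below 0.03 m and x of block_a in the frame of carrier_mid between -0.08 and 0.08 m and y of block_a in the frame of carrier_mid between -0.106 and 0.106 m) or (linear speed of block_b above 0.6 m/s and z of block_b in the frame of carrier_mid below 0.03 m and x of block_b in the frame of carrier_mid between -0.08 and 0.08 m and y of block_b in the frame of carrier_mid between -0.106 and 0.106 m) or (linear speed of block_c above 0.6 m/s and z of block_c in the frame of carrier_mid below 0.03 m and x of block_c in the frame of carrier_mid between -0.08 and 0.08 m and y of block_c in the frame of carrier_mid between -0.106 and 0.106 m)).
It fails at once if the block already loaded is lifted out of its well (z of loaded in the frame of carrier_mid above 0.025 m).
It fails at once if the broken block is lifted out of the catch tray (z of broken in the frame of catch_tray above 0.06 m).
It fails at once if a bystander (jar, brush, spatula, hammer, bowl) is moved more than 50 mm (distance of any of jar, brush, spatula, hammer, bowl from where it was at the start of the episode above 0.05 m).
It also fails if it takes over 70 s, if anything falls off the work surface, if the arm or the gripper's body presses on something with over 40 N, if the wrist force passes 120 N, or if a joint passes its speed limit or range.

## Working session

There is one attempt and no reset: what is moved stays moved. The work goes in short steps, Python scripts to look and compute and a tool call to move; the robot and the scene stay as the last step left them, time stands still between calls to the robot, and variables do not carry over. Pictures are saved under pics/ and viewed, at most 10 in all, crops included, and the job is handed in when it is done.

Besides the shell and the picture viewer there is one more tool, called after "Request:" as name(argument=value, ...), one argument or row to a line, values as JSON. arm_command: Moves the arm, as the interface text tells. Its arguments: {"type":"object","properties":{"deltas":{"type":"array"},"squeeze":{"type":"number"}},"required":["deltas"]}

```bash
mkdir -p pics
python3 - <<'E'
from rig import r, imaging
import cv2,numpy as np
s=r.sense();print(s)
for n in("top","scene"):
    f=imaging.grab_frame(n);cv2.imwrite(f"pics/{n}0.png",f["image"][:,:,::-1]);print(n,f["mtx"].tolist(),np.round(f["world_to_cam"],4).tolist(), [k for k in f])
E
```

```text
{'clock': 0.0, 'qpos': array([ 1.21562219e+00,  3.53678735e-01,  1.63413442e+00, -1.59502857e-06,
        1.15519176e+00, -2.39554006e-03]), 'qvel': array([ 0.00124648, -0.0009766 , -0.00053876,  0.00010492,  0.00063022,
       -0.00022835]), 'joint_efforts': array([ 2.00885210e-03, -6.05253267e+01, -3.42074203e+01,  7.54795565e-05,
        9.28479829e-03,  7.20479829e-05]), 'eef_pos': array([215.77413937, 586.06518143, 230.54245191]), 'tcp_rot': array([-3.14018039e+00, -1.92480514e-06,  2.78881470e+00]), 'contact_force': array([ 0.33838543,  0.29603398, -0.64175261]), 'wrist_torque': array([ 0.00215097, -0.03412179,  0.01059352]), 'grasp_force': 0.0, 'opening': 0.9990393524814397}
top [[417.46450274222286, 0.0, 282.16700127628565], [0.0, 417.46450274222286, 209.63578206299397], [0.0, 0.0, 1.0]] [[-0.0008, -0.9999, -0.0106, 55.7188], [0.9813, -0.0028, 0.1926, -510.1946], [-0.1926, -0.0103, 0.9812, -1106.3374], [0.0, 0.0, 0.0, 1.0]] ['image', 'mtx', 'world_to_cam']
scene [[407.0482956438345, 0.0, 283.5846362888698], [0.0, 407.0482956438345, 213.1485644545392], [0.0, 0.0, 1.0]] [[0.3377, 0.9412, -0.0118, -199.9132], [-0.7592, 0.2797, 0.5876, 356.9126], [0.5564, -0.1895, 0.809, -1293.2891], [0.0, 0.0, 0.0, 1.0]] ['image', 'mtx', 'world_to_cam']
```

View pics/top0.png

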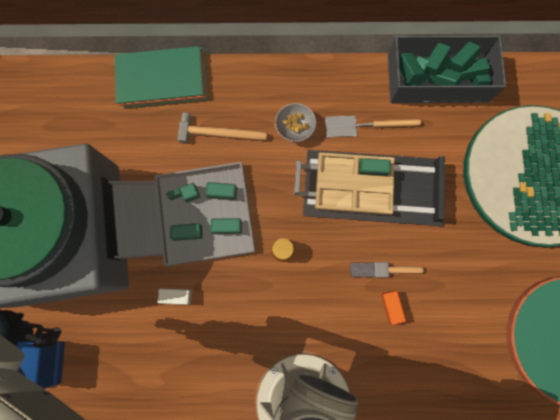

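View pics/scene0.png

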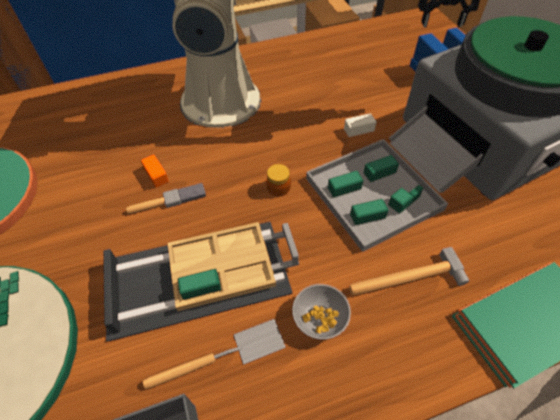

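```bash
cat > h.py <<'E'
import numpy as np,cv2
from rig import r,imaging
def ray(f,px,z):
    px=np.atleast_2d(np.asarray(px,float));K=f["mtx"];W=f["world_to_cam"]
    d=np.c_[(px-[K[0,2],K[1,2]])/[K[0,0],K[1,1]],np.ones(len(px))]*[1,-1,-1]
    d=d@W[:3,:3];c=-W[:3,:3].T@W[:3,3]
    return c+d*((z-c[2])/d[:,2])[:,None]
def proj(f,P):
    P=np.atleast_2d(P);c=P@f["world_to_cam"][:3,:3].T+f["world_to_cam"][:3,3]
    return np.c_[c[:,0]/-c[:,2]*f["mtx"][0,0]+f["mtx"][0,2],c[:,1]/c[:,2]*f["mtx"][1,1]+f["mtx"][1,2]]
def green(f,vmin=60,amin=100):
    h=cv2.cvtColor(f["image"],cv2.COLOR_RGB2HSV)
    m=cv2.inRange(h,(65,70,vmin),(95,255,255));m=cv2.morphologyEx(m,cv2.MORPH_OPEN,np.ones((3,3)))
    return [c for c in cv2.findContours(m,0,2)[0] if cv2.contourArea(c)>amin]
def rect(P):  # minAreaRect of world points -> centre, long, short, yaw of long axis (nearest +y)
    (c,(w,h),a)=cv2.minAreaRect(P[:,:2].astype(np.float32));a=np.deg2rad(a)
    if w<h:w,h,a=h,w,a+np.pi/2
    return np.round(c,1),round(w,1),round(h,1),round((a)%np.pi,3)
E
python3 - <<'E'
from h import *
f=imaging.grab_frame("top")
for v in (30,60):
  for c in green(f,v,80):
    p=c[:,0];
    if 150<p[:,0].mean()<400 and 150<p[:,1].mean()<270:print(v,p.mean(0).round(),cv2.contourArea(c),*rect(ray(f,p,43)))
E
```

```text
30 [186. 232.] 354.0 [450.6 322.5] 80.7 38.0 1.66
30 [224. 227.] 357.0 [467.4 213.3] 78.4 36.4 1.569
30 [184. 191.] 241.5 [557.3 335.6] 78.8 41.4 1.964
30 [218. 190.] 340.0 [568.1 229.6] 80.9 38.6 1.489
30 [373. 166.] 335.0 [ 636.9 -207.3] 82.4 38.2 1.505
60 [186. 231.] 330.5 [451.6 323.5] 78.4 35.7 1.646
60 [224. 227.] 357.0 [467.4 213.3] 78.4 36.4 1.569
60 [184. 192.] 237.5 [559.  336.3] 79.8 39.8 1.901
60 [218. 190.] 340.0 [568.1 229.6] 80.9 38.6 1.489
60 [373. 166.] 335.0 [ 636.9 -207.3] 82.4 38.2 1.505
```

Request:
arm_command(
  deltas=[
    {"tx":-17,"ty":-47,"tz":-15,"hand":85},
    {"tx":-17,"ty":-47,"tz":-15},
    {"tx":-17,"ty":-47,"tz":-15},
    {"tx":-17,"ty":-47,"tz":-15},
    {"tx":-17,"ty":-47,"tz":-15},
    {"wz":0.18},
    {"wz":0.18},
    {"wz":0.18},
  ],
)

```text
schema error: expected keys hand, tx, ty, tz, wx, wy, wz
```

```bash
cat >> h.py <<'E'
from scipy.spatial.transform import Rotation as Ro
def go(x,y,z,yaw):
    s=r.sense();p=s["eef_pos"];R=Ro.from_euler("xyz",s["tcp_rot"])
    T=Ro.from_euler("xyz",[np.pi,0,yaw])
    d=[x,y,z]-p
    print("at",p.round(1),s["tcp_rot"].round(3),"turn",(R.inv()*T).as_rotvec().round(3),"shift now",R.inv().apply(d).round(1),"shift after turn",T.inv().apply(d).round(1),"t",round(s["clock"],2))
E
python3 - <<'E'
from h import *
go(430,260,300,1.57)
E
```

```text
at [215.8 586.2 230.7] [-3.141  0.     2.789] turn [-1.000e-03  1.000e-03  1.219e+00] shift now [-313.7 -232.2  -69. ] shift after turn [-326.   214.4  -69.3] t 0.15
```

Request:
arm_command(
  deltas=[
    {"hand":85,"tx":-17,"ty":-47,"tz":-14,"wx":0,"wy":0,"wz":0},
    {"hand":85,"tx":-17,"ty":-47,"tz":-14,"wx":0,"wy":0,"wz":0},
    {"hand":85,"tx":-17,"ty":-47,"tz":-14,"wx":0,"wy":0,"wz":0},
    {"hand":85,"tx":-17,"ty":-47,"tz":-14,"wx":0,"wy":0,"wz":0},
    {"hand":85,"tx":-17,"ty":-47,"tz":-14,"wx":0,"wy":0,"wz":0},
    {"hand":85,"tx":0,"ty":0,"tz":0,"wx":0,"wy":0,"wz":0.18},
    {"hand":85,"tx":0,"ty":0,"tz":0,"wx":0,"wy":0,"wz":0.18},
    {"hand":85,"tx":0,"ty":0,"tz":0,"wx":0,"wy":0,"wz":0.18},
  ],
)

```text
clock: 1.15
eef_pos: [214.5, 336.4, 301.4]
tcp_rot: [3.141, -0.0, 2.243]
contact_force: [-0.2, -0.4, 0.3]
opening: 0.994
grasp_force: 0.0
```

Run:
```python
from h import *
go(430,260,300,1.57)
```

```text
at [214.5 336.4 301.4] [ 3.141 -0.     2.243] turn [ 0.    -0.     0.673] shift now [-193.9  121.1    1.4] shift after turn [-76.2 215.6   1.4] t 1.15
```

Request:
arm_command(
  deltas=[
    {"hand":85,"tx":0,"ty":0,"tz":0,"wx":0,"wy":0,"wz":0.168},
    {"hand":85,"tx":0,"ty":0,"tz":0,"wx":0,"wy":0,"wz":0.168},
    {"hand":85,"tx":0,"ty":0,"tz":0,"wx":0,"wy":0,"wz":0.168},
    {"hand":85,"tx":0,"ty":0,"tz":0,"wx":0,"wy":0,"wz":0.168},
    {"hand":85,"tx":-19,"ty":54,"tz":0,"wx":0,"wy":0,"wz":0},
    {"hand":85,"tx":-19,"ty":54,"tz":0,"wx":0,"wy":0,"wz":0},
    {"hand":85,"tx":-19,"ty":54,"tz":0,"wx":0,"wy":0,"wz":0},
    {"hand":85,"tx":-19,"ty":54,"tz":0,"wx":0,"wy":0,"wz":0},
  ],
)

```text
clock: 2.15
eef_pos: [432.6, 261.0, 301.2]
tcp_rot: [-3.142, -0.0, 1.577]
contact_force: [0.2, 1.5, 0.2]
opening: 0.993
grasp_force: 0.0
```

```bash
cat >> h.py <<'E'
def blocks(z,amin=1000,vs=(30,60,90),name=None):
    f=imaging.grab_frame("wrist")
    if name:cv2.imwrite(f"pics/{name}.png",f["image"][:,:,::-1])
    for v in vs:
        for c in green(f,v,amin):
            p=c[:,0];print(v,p.mean(0).round(),p.min(0),p.max(0),*rect(ray(f,p,z)))
    W=f["world_to_cam"];print("cam",(-W[:3,:3].T@W[:3,3]).round());return f
E
python3 - <<'E'
from h import *
blocks(43,name="w1")
go(450,320,200,1.63)
E
```

```text
30 [317. 206.] [297 166] [331 237] [468.6 218.8] 86.7 39.3 1.588
30 [399. 186.] [374 151] [423 225] [565.3 235.4] 85.6 47.3 1.493
30 [300. 110.] [282  65] [321 145] [452.5 327.2] 82.0 38.9 1.646
30 [401.  95.] [377  49] [427 135] [555.  339.3] 82.3 46.3 1.949
60 [317. 206.] [297 166] [331 237] [468.6 218.8] 86.7 39.3 1.588
60 [399. 187.] [379 152] [423 225] [568.6 235. ] 86.5 43.6 1.547
60 [300. 111.] [282  65] [321 145] [452.4 327.2] 82.0 38.8 1.648
60 [405.  95.] [380  49] [427 135] [556.6 339.9] 82.3 42.8 1.952
90 [322. 186.] [298 166] [331 236] [469.2 219.3] 85.6 38.0 1.589
90 [403. 186.] [381 153] [423 225] [569.9 235. ] 85.2 38.0 1.494
90 [406. 110.] [385  86] [427 134] [565.7 322.9] 42.8 38.2 1.937
90 [302. 117.] [287  71] [320 143] [454.4 325.3] 75.2 32.7 1.649
cam [433. 338. 443.]
at [438.3 259.2 301.3] [3.137e+00 1.000e-03 1.576e+00] turn [ 0.004  0.001 -0.054] shift now [ 60.8  11.6 101.2] shift after turn [ 60.   15.3 101.3] t 2.2
```

View pics/w1.png

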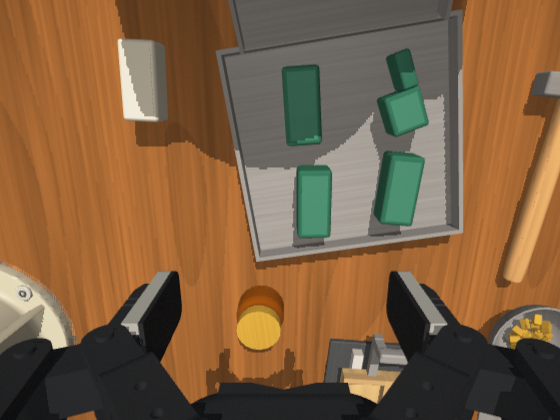

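Request:
arm_command(
  deltas=[
    {"hand":85,"tx":-10,"ty":7.5,"tz":38,"wx":0,"wy":0,"wz":-0.012},
    {"hand":85,"tx":-10,"ty":7.5,"tz":38,"wx":0,"wy":0,"wz":0},
    {"hand":85,"tx":-10,"ty":7.5,"tz":38,"wx":0,"wy":0,"wz":0},
    {"hand":85,"tx":-10,"ty":7.5,"tz":38,"wx":0,"wy":0,"wz":0},
    {"hand":85,"tx":0,"ty":0,"tz":0,"wx":0,"wy":0,"wz":0},
    {"hand":85,"tx":0,"ty":0,"tz":0,"wx":0,"wy":0,"wz":0},
  ],
)

```text
clock: 2.95
eef_pos: [462.0, 222.9, 150.4]
tcp_rot: [3.141, -0.0, 1.589]
contact_force: [-0.2, -0.6, -0.6]
opening: 0.995
grasp_force: 0.0
```

Run:
```python
from h import *
blocks(43,name="w2")
go(469,218,20,1.588)
```

```text
30 [296. 204.] [266 153] [320 265] [469.2 218.5] 86.4 38.9 1.587
30 [430. 187.] [385 133] [470 248] [564.3 234.3] 83.6 48.8 1.493
30 [436.  59.] [394   0] [479 104] [557.1 329.6] 63.8 48.9 1.948
30 [265.  73.] [237   0] [303 118] [453.3 321.4] 71.8 38.9 1.644
60 [296. 204.] [266 153] [320 265] [469.2 218.5] 86.4 38.9 1.587
60 [428. 183.] [394 133] [470 248] [565.8 234.2] 83.6 45.9 1.493
60 [441.  55.] [400   0] [479 104] [560.2 328.4] 59.2 44.1 1.949
60 [270.  77.] [237   0] [303 118] [453.  321.4] 71.9 38.4 1.646
90 [291. 177.] [266 153] [319 264] [469.1 218.9] 85.5 37.8 1.588
90 [436. 183.] [397 134] [470 247] [569.7 234.1] 82.8 38.0 1.493
90 [444.  60.] [410  19] [479 102] [565.7 322.5] 41.9 38.1 1.948
90 [274.  74.] [245   0] [302 114] [454.8 322.4] 69.8 33.2 1.649
cam [461. 300. 293.]
at [462.3 223.1 150.8] [ 3.140e+00 -1.000e-03  1.589e+00] turn [ 0.002 -0.001  0.001] shift now [ -5.4   6.4 130.8] shift after turn [ -5.3   6.7 130.8] t 3.0
```

View pics/w2.png

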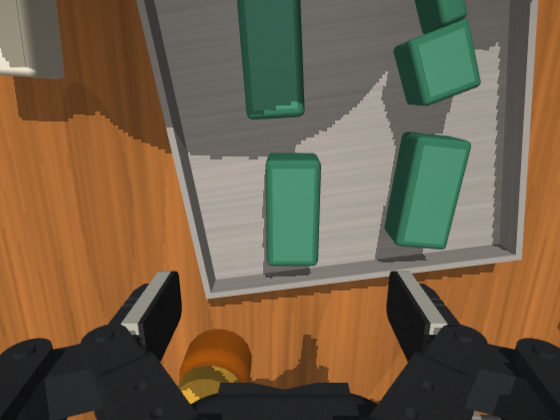

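Request:
arm_command(
  deltas=[
    {"hand":85,"tx":-5.3,"ty":6.7,"tz":30,"wx":0,"wy":0,"wz":0},
    {"hand":85,"tx":0,"ty":0,"tz":40,"wx":0,"wy":0,"wz":0},
    {"hand":85,"tx":0,"ty":0,"tz":40,"wx":0,"wy":0,"wz":0},
    {"hand":85,"tx":0,"ty":0,"tz":20.5,"wx":0,"wy":0,"wz":0},
    {"hand":85,"tx":0,"ty":0,"tz":0,"wx":0,"wy":0,"wz":0},
    {"hand":30,"tx":0,"ty":0,"tz":0,"wx":0,"wy":0,"wz":0},
    {"hand":30,"tx":0,"ty":0,"tz":0,"wx":0,"wy":0,"wz":0},
    {"hand":30,"tx":0,"ty":0,"tz":0,"wx":0,"wy":0,"wz":0},
  ],
  squeeze=50,
)

```text
clock: 4.0
eef_pos: [469.0, 217.6, 20.1]
tcp_rot: [3.14, -0.001, 1.589]
contact_force: [-1.3, 0.3, 9.7]
opening: 0.455
grasp_force: 50.6
```

Run:
```python
from h import *
go(469,218,20,1.588);s=r.sense();print(s["opening"],s["grasp_force"])
```

```text
at [469.  217.6  20.1] [ 3.140e+00 -1.000e-03  1.589e+00] turn [ 0.002 -0.001  0.001] shift now [ 0.4 -0.   0.1] shift after turn [ 0.4 -0.   0.1] t 4.0
0.45459142214440434 50.60416281223297
```

Request:
arm_command(
  deltas=[
    {"hand":30,"tx":0,"ty":0,"tz":-20,"wx":0,"wy":0,"wz":0},
    {"hand":30,"tx":0,"ty":0,"tz":-50,"wx":0,"wy":0,"wz":0},
    {"hand":30,"tx":0,"ty":0,"tz":-60,"wx":0,"wy":0,"wz":0},
    {"hand":30,"tx":-47,"ty":11,"tz":-10,"wx":0,"wy":0,"wz":0},
    {"hand":30,"tx":-47,"ty":11,"tz":-10,"wx":0,"wy":0,"wz":0},
    {"hand":30,"tx":-47,"ty":11,"tz":-10,"wx":0,"wy":0,"wz":0},
    {"hand":30,"tx":-47,"ty":11,"tz":-10,"wx":0,"wy":0,"wz":0},
    {"hand":30,"tx":-47,"ty":11,"tz":-10,"wx":0,"wy":0,"wz":0},
  ],
)

```text
clock: 5.0
eef_pos: [527.5, -18.3, 199.5]
tcp_rot: [3.141, -0.0, 1.589]
contact_force: [0.1, 1.2, -2.9]
opening: 0.459
grasp_force: 51.9
```

Request:
arm_command(
  deltas=[
    {"hand":30,"tx":-47,"ty":11,"tz":-10,"wx":0,"wy":0,"wz":0},
    {"hand":30,"tx":-47,"ty":11,"tz":-10,"wx":0,"wy":0,"wz":0},
    {"hand":30,"tx":-47,"ty":11,"tz":-10,"wx":0,"wy":0,"wz":0},
    {"hand":30,"tx":-47,"ty":11,"tz":-10,"wx":0,"wy":0,"wz":0},
    {"hand":30,"tx":-47,"ty":11,"tz":-10,"wx":0,"wy":0,"wz":0},
    {"hand":30,"tx":0,"ty":0,"tz":0,"wx":0,"wy":0,"wz":0.084},
    {"hand":30,"tx":0,"ty":0,"tz":0,"wx":0,"wy":0,"wz":0},
    {"hand":30,"tx":0,"ty":0,"tz":0,"wx":0,"wy":0,"wz":0},
  ],
)

```text
clock: 6.0
eef_pos: [586.4, -250.1, 248.6]
tcp_rot: [-3.141, -0.0, 1.507]
contact_force: [0.0, -0.2, -2.3]
opening: 0.456
grasp_force: 51.9
```

Run:
```python
from h import *
blocks(58,name="w3")
go(592,-152,150,1.505)
```

```text
30 [281. 287.] [225 185] [338 388] [ 582.2 -374.9] 244.2 125.4 1.432
30 [333. 139.] [308  78] [356 172] [ 633.2 -203.2] 83.8 41.7 1.507
60 [279. 288.] [229 185] [337 388] [ 576.4 -374.6] 243.4 110.3 1.46
60 [335. 140.] [309  78] [356 172] [ 633.8 -203.2] 83.8 40.4 1.507
90 [283. 254.] [231 199] [335 382] [ 577.9 -378.1] 219.0 103.8 1.512
90 [335. 129.] [310  78] [355 170] [ 634.1 -202.3] 81.9 38.8 1.507
cam [ 592. -173.  391.]
at [ 586.5 -250.   248.7] [-3.141 -0.     1.507] turn [-0.001 -0.     0.002] shift now [98.2 -0.7 98.7] shift after turn [98.2 -1.  98.7] t 6.05
```

View pics/w3.png

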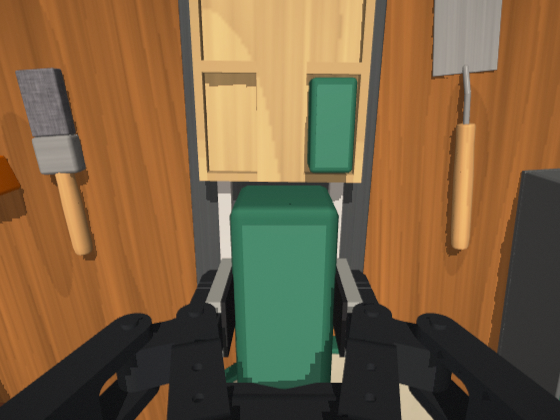

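Run:
```python
from h import *
f=imaging.grab_frame("wrist");h=cv2.cvtColor(f["image"],cv2.COLOR_RGB2HSV)
for row in (20,110,176):print(row,[tuple(int(v) for v in h[row,c]) for c in range(184,215,3)],[tuple(int(v) for v in h[row,c]) for c in range(352,385,3)])
for col in (220,280):print(col,[tuple(int(v) for v in h[c,col]) for c in range(160,190,3)])
t=imaging.grab_frame("top");h=cv2.cvtColor(t["image"],cv2.COLOR_RGB2HSV)
print([tuple(int(v) for v in h[180,c]) for c in range(306,402,5)])
```

```text
20 [(30, 3, 81), (38, 12, 84), (18, 117, 205), (18, 120, 216), (18, 119, 215), (17, 121, 103), (18, 117, 226), (18, 116, 228), (19, 117, 229), (19, 114, 234), (20, 113, 238)] [(19, 118, 230), (19, 116, 231), (19, 116, 229), (18, 119, 161), (17, 116, 127), (17, 119, 215), (18, 118, 214), (17, 109, 187), (30, 3, 82), (40, 9, 83), (45, 6, 82)]
110 [(14, 178, 168), (50, 9, 82), (60, 6, 81), (30, 6, 82), (17, 120, 219), (17, 120, 219), (17, 120, 219), (17, 114, 78), (18, 115, 229), (19, 117, 229), (19, 114, 232)] [(77, 130, 110), (37, 72, 78), (17, 120, 181), (17, 121, 219), (17, 120, 219), (17, 46, 105), (30, 3, 79), (20, 9, 85), (30, 4, 69), (13, 176, 183), (14, 176, 174)]
176 [(14, 176, 155), (14, 175, 157), (15, 42, 86), (30, 9, 85), (30, 6, 83), (18, 114, 224), (19, 113, 232), (19, 114, 233), (17, 120, 218), (18, 121, 217), (18, 121, 219)] [(17, 119, 219), (19, 113, 234), (19, 114, 233), (18, 96, 164), (15, 6, 80), (30, 3, 83), (30, 3, 74), (13, 176, 171), (13, 177, 173), (14, 176, 175), (14, 176, 177)]
220 [(19, 113, 234), (19, 113, 234), (19, 113, 233), (19, 113, 233), (17, 121, 173), (17, 119, 219), (17, 118, 219), (17, 64, 163), (13, 26, 139), (14, 28, 139)]
280 [(18, 121, 213), (18, 119, 212), (17, 119, 210), (17, 118, 211), (17, 121, 211), (18, 119, 219), (18, 119, 219), (17, 114, 177), (0, 0, 49), (77, 133, 86)]
[(11, 66, 73), (14, 71, 47), (17, 105, 92), (17, 115, 179), (17, 116, 180), (17, 115, 182), (18, 117, 181), (17, 116, 184), (17, 115, 187), (17, 117, 188), (17, 117, 188), (17, 116, 187), (18, 115, 188), (18, 115, 187), (18, 116, 184), (18, 116, 185), (18, 116, 184), (18, 117, 179), (18, 35, 36), (23, 24, 42)]
```

Run:
```python
from h import *
f=imaging.grab_frame("wrist");h=cv2.cvtColor(f["image"],cv2.COLOR_RGB2HSV)
m=cv2.inRange(h,(14,90,60),(23,140,255));m[:, :180]=0;m[:,390:]=0
L=[];Rr=[];B=[]
for row in range(5,172):
    c=np.where(m[row])[0];L.append((c.min()-.5,row));Rr.append((c.max()+.5,row))
for col in list(range(205,222))+list(range(345,358)):
    rr=np.where(m[:200,col])[0];B.append((col,rr.max()+.5))
for H in (20,25,30,35,40,45,50):
    l,rt,b=[ray(f,q,H)[:,:2] for q in(L,Rr,B)]
    fl=np.polyfit(l[:,1],l[:,0],1);fr=np.polyfit(rt[:,1],rt[:,0],1);fb=np.polyfit(b[:,0],b[:,1],1)
    a=np.mean([fl[0],fr[0]]);ym=-180
    w=(np.polyval(fr,ym)-np.polyval(fl,ym))*np.cos(np.arctan(a))
    # x=a*y+b; near edge: y=c x+d
    n=np.array([(fl[1]+fr[1])/2]);d=fb
    yb=(d[0]*n[0]+d[1])/(1-d[0]*a);xb=a*yb+n[0]
    u=np.array([a,1])/np.hypot(a,1)
    print(H,"w",w.round(1),"slopes",fl[0].round(4),fr[0].round(4),-fb[0].round(4),"yaw",(np.pi/2-np.arctan(a)).round(4),"near mid",xb.round(1),yb.round(1),"centre",(np.array([xb,yb])+u*107).round(1))
```

```text
20 w 172.9 slopes 0.0752 0.0788 0.0791 yaw 1.4939 near mid 582.1 -260.1 centre [ 590.3 -153.4]
25 w 170.6 slopes 0.0752 0.0788 0.0791 yaw 1.4939 near mid 582.2 -258.9 centre [ 590.4 -152.3]
30 w 168.3 slopes 0.0752 0.0788 0.0791 yaw 1.4939 near mid 582.4 -257.8 centre [ 590.6 -151.1]
35 w 165.9 slopes 0.0752 0.0788 0.0791 yaw 1.4939 near mid 582.5 -256.6 centre [ 590.7 -149.9]
40 w 163.6 slopes 0.0752 0.0788 0.0791 yaw 1.4939 near mid 582.6 -255.4 centre [ 590.9 -148.7]
45 w 161.3 slopes 0.0752 0.0788 0.0791 yaw 1.4939 near mid 582.8 -254.3 centre [ 591.  -147.6]
50 w 158.9 slopes 0.0752 0.0788 0.0791 yaw 1.4939 near mid 582.9 -253.1 centre [ 591.1 -146.4]
```

Request:
arm_command(
  deltas=[
    {"hand":30,"tx":0,"ty":0,"tz":10,"wx":0,"wy":0,"wz":0.013},
    {"hand":30,"tx":12.5,"ty":-12.9,"tz":35,"wx":0,"wy":0,"wz":0},
    {"hand":30,"tx":12.5,"ty":-12.9,"tz":35,"wx":0,"wy":0,"wz":0},
    {"hand":30,"tx":12.5,"ty":-12.9,"tz":35,"wx":0,"wy":0,"wz":0},
    {"hand":30,"tx":12.5,"ty":-12.9,"tz":35,"wx":0,"wy":0,"wz":0},
    {"hand":30,"tx":0,"ty":0,"tz":26,"wx":0,"wy":0,"wz":0},
    {"hand":30,"tx":0,"ty":0,"tz":0,"wx":0,"wy":0,"wz":0},
    {"hand":30,"tx":0,"ty":0,"tz":0,"wx":0,"wy":0,"wz":0},
  ],
)

```text
clock: 7.2
eef_pos: [540.0, -197.1, 73.5]
tcp_rot: [3.141, 0.0, 1.492]
contact_force: [0.3, -0.2, -3.0]
opening: 0.46
grasp_force: 51.7
```

Run:
```python
from h import *
f=imaging.grab_frame("wrist");cv2.imwrite("pics/w4.png",f["image"][:,:,::-1])
go(539,-196,46,1.494)
```

```text
at [ 540.3 -197.2   73.9] [3.140e+00 1.000e-03 1.492e+00] turn [ 0.002  0.001 -0.002] shift now [ 1.2 -1.4 27.9] shift after turn [ 1.1 -1.4 27.9] t 7.25
```

View pics/w4.png

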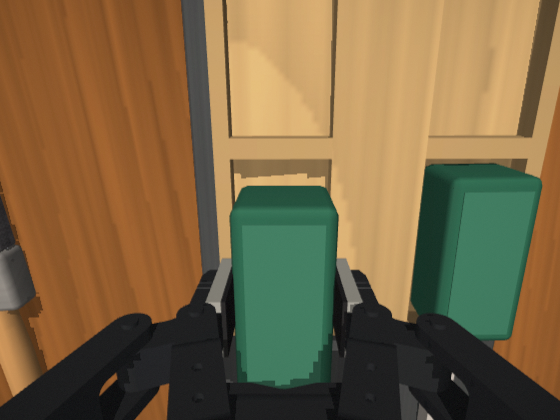

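Run:
```python
from h import *
f=imaging.grab_frame("wrist")
C=np.array([591,-148]);ex=np.array([.997,-.077]);ey=np.array([.077,.997])
for n,sx,sy in(("--",-48,-52),("-+",-48,52),("++",48,52),("+-",48,-52)):
    q=[np.r_[C+ex*(sx+a)+ey*(sy+b),43] for a,b in((-25,-47),(25,-47),(25,47),(-25,47))]
    print(n,proj(f,q).round().tolist())
```

```text
-- [[236.0, 324.0], [325.0, 323.0], [331.0, 158.0], [228.0, 158.0]]
-+ [[227.0, 137.0], [332.0, 137.0], [341.0, -101.0], [216.0, -101.0]]
++ [[428.0, 137.0], [532.0, 136.0], [581.0, -102.0], [456.0, -102.0]]
+- [[406.0, 323.0], [495.0, 323.0], [528.0, 157.0], [426.0, 158.0]]
```

Request:
arm_command(
  deltas=[
    {"hand":30,"tx":1,"ty":-1.4,"tz":8,"wx":0,"wy":0,"wz":0},
    {"hand":30,"tx":0,"ty":0,"tz":6,"wx":0,"wy":0,"wz":0},
    {"hand":30,"tx":0,"ty":0,"tz":4,"wx":0,"wy":0,"wz":0},
    {"hand":30,"tx":0,"ty":0,"tz":3,"wx":0,"wy":0,"wz":0},
    {"hand":30,"tx":0,"ty":0,"tz":3,"wx":0,"wy":0,"wz":0},
    {"hand":30,"tx":0,"ty":0,"tz":0,"wx":0,"wy":0,"wz":0},
  ],
)

```text
clock: 8.05
eef_pos: [537.9, -195.7, 48.6]
tcp_rot: [-3.141, -0.0, 1.492]
contact_force: [-0.4, 0.1, -2.1]
opening: 0.454
grasp_force: 51.8
```

Request:
arm_command(
  deltas=[
    {"hand":30,"tx":0,"ty":0.5,"tz":1,"wx":0,"wy":0,"wz":0},
    {"hand":30,"tx":0,"ty":0,"tz":1,"wx":0,"wy":0,"wz":0},
    {"hand":30,"tx":0,"ty":0,"tz":0,"wx":0,"wy":0,"wz":0},
  ],
)

```text
clock: 8.43
eef_pos: [538.5, -195.8, 46.8]
tcp_rot: [-3.142, -0.0, 1.492]
contact_force: [0.1, 0.5, -2.1]
opening: 0.455
grasp_force: 51.8
```

Request:
arm_command(
  deltas=[
    {"hand":30,"tx":0,"ty":0,"tz":1,"wx":0,"wy":0,"wz":0},
    {"hand":30,"tx":0,"ty":0,"tz":1,"wx":0,"wy":0,"wz":0},
    {"hand":30,"tx":0,"ty":0,"tz":0,"wx":0,"wy":0,"wz":0},
  ],
)

```text
clock: 8.8
eef_pos: [538.6, -195.8, 45.2]
tcp_rot: [3.141, 0.0, 1.492]
contact_force: [-2.2, -0.4, 4.7]
opening: 0.459
grasp_force: 52.5
```

Request:
arm_command(
  deltas=[
    {"hand":50,"tx":0,"ty":0,"tz":0,"wx":0,"wy":0,"wz":0},
    {"hand":62,"tx":0,"ty":0,"tz":0,"wx":0,"wy":0,"wz":0},
    {"hand":62,"tx":0,"ty":0,"tz":0,"wx":0,"wy":0,"wz":0},
    {"hand":62,"tx":0,"ty":0,"tz":-20,"wx":0,"wy":0,"wz":0},
    {"hand":62,"tx":0,"ty":0,"tz":-50,"wx":0,"wy":0,"wz":0},
    {"hand":62,"tx":10,"ty":0,"tz":-50,"wx":0,"wy":0,"wz":0},
    {"hand":85,"tx":40,"ty":0,"tz":-15,"wx":0,"wy":0,"wz":0},
    {"hand":85,"tx":47,"ty":0,"tz":0,"wx":0,"wy":0,"wz":0},
  ],
)

```text
clock: 9.8
eef_pos: [547.3, -98.8, 181.8]
tcp_rot: [3.138, 0.0, 1.49]
contact_force: [0.2, 0.3, -0.3]
opening: 0.997
grasp_force: 0.0
```

Request:
arm_command(
  deltas=[
    {"hand":85,"tx":47,"ty":0,"tz":0,"wx":0,"wy":0,"wz":0},
    {"hand":85,"tx":47,"ty":0,"tz":0,"wx":0,"wy":0,"wz":0},
    {"hand":85,"tx":47,"ty":0,"tz":0,"wx":0,"wy":0,"wz":0},
    {"hand":85,"tx":47,"ty":0,"tz":0,"wx":0,"wy":0,"wz":0},
    {"hand":85,"tx":47,"ty":0,"tz":0,"wx":0,"wy":0,"wz":0},
    {"hand":85,"tx":47,"ty":-1,"tz":10,"wx":0,"wy":0,"wz":0},
    {"hand":85,"tx":47,"ty":-1,"tz":20,"wx":0,"wy":0,"wz":0},
    {"hand":85,"tx":0,"ty":0,"tz":0,"wx":0,"wy":0,"wz":0},
  ],
)

```text
clock: 10.8
eef_pos: [569.2, 231.7, 148.1]
tcp_rot: [-3.14, 0.0, 1.495]
contact_force: [-0.3, -0.2, -0.5]
opening: 0.998
grasp_force: 0.0
```

Run:
```python
from h import *
blocks(43)
t=imaging.grab_frame("top")
for c in green(t,30,80):
    p=c[:,0]
    if 290<p[:,0].mean()<420 and 140<p[:,1].mean()<230:print(*rect(ray(t,p,69)))
go(569,234.5,20,1.493)
```

```text
30 [286. 187.] [258 143] [313 256] [571.3 234.8] 85.0 38.7 1.495
30 [102.  74.] [49  8] [156 146] [459.9 327. ] 82.1 49.8 1.646
30 [266.  64.] [229   0] [308 117] [562.3 333.3] 67.6 39.0 1.943
60 [286. 187.] [258 143] [313 256] [571.3 234.8] 85.0 38.7 1.495
60 [269.  75.] [229  30] [308 117] [566.8 322. ] 43.2 39.1 1.948
60 [93. 79.] [49 11] [141 145] [454.4 326.3] 80.2 38.9 1.65
90 [279. 198.] [259 148] [312 255] [570.5 233.6] 80.9 37.2 1.49
90 [269.  72.] [229  30] [306 114] [566.6 322.7] 41.3 37.8 1.948
cam [576. 308. 290.]
[ 535.2 -199.8] 74.6 35.5 1.464
[ 628.7 -201.5] 80.8 38.8 1.501
at [569.8 229.1 149.4] [-3.141e+00  1.000e-03  1.493e+00] turn [-0.001  0.001  0.   ] shift now [  5.4  -1.1 129.4] shift after turn [  5.3  -1.2 129.4] t 10.9
```

Request:
arm_command(
  deltas=[
    {"hand":66,"tx":5.3,"ty":0.4,"tz":30,"wx":0,"wy":0,"wz":0},
    {"hand":66,"tx":0,"ty":0,"tz":40,"wx":0,"wy":0,"wz":0},
    {"hand":66,"tx":0,"ty":0,"tz":30,"wx":0,"wy":0,"wz":0},
    {"hand":66,"tx":0,"ty":0,"tz":29,"wx":0,"wy":0,"wz":0},
    {"hand":66,"tx":0,"ty":0,"tz":0,"wx":0,"wy":0,"wz":0},
    {"hand":30,"tx":0,"ty":0,"tz":0,"wx":0,"wy":0,"wz":0},
    {"hand":30,"tx":0,"ty":0,"tz":0,"wx":0,"wy":0,"wz":0},
    {"hand":30,"tx":0,"ty":0,"tz":0,"wx":0,"wy":0,"wz":0},
  ],
  squeeze=50,
)

```text
clock: 11.9
eef_pos: [572.1, 234.4, 22.7]
tcp_rot: [3.139, -0.001, 1.492]
contact_force: [-0.5, -3.4, 7.1]
opening: 0.456
grasp_force: 52.6
```

Request:
arm_command(
  deltas=[
    {"hand":30,"tx":0,"ty":0,"tz":-20,"wx":0,"wy":0,"wz":0},
    {"hand":30,"tx":0,"ty":0,"tz":-50,"wx":0,"wy":0,"wz":0},
    {"hand":30,"tx":0,"ty":0,"tz":-50,"wx":0,"wy":0,"wz":0},
    {"hand":30,"tx":-41,"ty":12,"tz":0,"wx":0,"wy":0,"wz":0},
    {"hand":30,"tx":-41,"ty":12,"tz":0,"wx":0,"wy":0,"wz":0},
    {"hand":30,"tx":-41,"ty":12,"tz":0,"wx":0,"wy":0,"wz":0},
    {"hand":30,"tx":-41,"ty":12,"tz":0,"wx":0,"wy":0,"wz":0},
    {"hand":30,"tx":-41,"ty":12,"tz":0,"wx":0,"wy":0,"wz":0},
  ],
)

```text
clock: 12.9
eef_pos: [614.8, 23.9, 142.4]
tcp_rot: [3.14, -0.0, 1.492]
contact_force: [0.0, -0.3, -2.1]
opening: 0.456
grasp_force: 51.4
```

Request:
arm_command(
  deltas=[
    {"hand":30,"tx":-41,"ty":12,"tz":0,"wx":0,"wy":0,"wz":0},
    {"hand":30,"tx":-41,"ty":12,"tz":0,"wx":0,"wy":0,"wz":0},
    {"hand":30,"tx":-41,"ty":12,"tz":0,"wx":0,"wy":0,"wz":0},
    {"hand":30,"tx":0,"ty":0,"tz":30,"wx":0,"wy":0,"wz":0},
    {"hand":30,"tx":0,"ty":0,"tz":15,"wx":0,"wy":0,"wz":0},
    {"hand":30,"tx":0,"ty":0,"tz":0,"wx":0,"wy":0,"wz":0},
    {"hand":30,"tx":0,"ty":0,"tz":0,"wx":0,"wy":0,"wz":0},
  ],
)

```text
clock: 13.78
eef_pos: [641.3, -99.7, 96.8]
tcp_rot: [3.141, 0.0, 1.493]
contact_force: [0.6, -0.1, -2.3]
opening: 0.453
grasp_force: 51.3
```

Run:
```python
from h import *
go(643,-100,48,1.494)
blocks(69,vs=(30,60,90),name="w5")
```

```text
at [641.3 -99.7  96.8] [3.141 0.    1.493] turn [ 0.001  0.    -0.001] shift now [-0.2  1.7 48.8] shift after turn [-0.2  1.7 48.8] t 13.78
30 [286. 274.] [232 184] [336 388] [ 639.7 -126. ] 124.0 53.3 1.492
60 [289. 276.] [232 184] [336 387] [ 639.7 -125.6] 123.3 53.2 1.492
90 [284. 301.] [232 202] [334 383] [ 638.9 -128.7] 111.2 51.4 1.487
cam [648. -23. 239.]
```

View pics/w5.png

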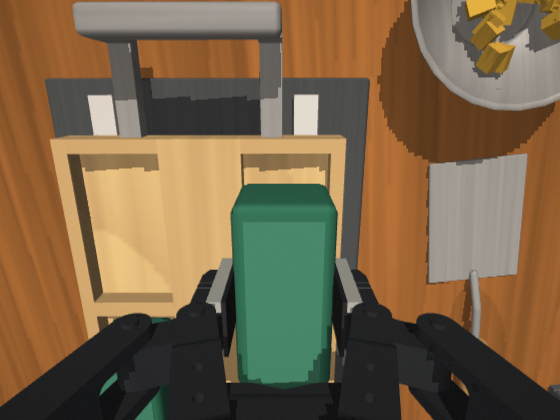

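Request:
arm_command(
  deltas=[
    {"hand":30,"tx":0,"ty":1.7,"tz":20,"wx":0,"wy":0,"wz":0},
    {"hand":30,"tx":0,"ty":0,"tz":13,"wx":0,"wy":0,"wz":0},
    {"hand":30,"tx":0,"ty":0,"tz":6,"wx":0,"wy":0,"wz":0},
    {"hand":30,"tx":0,"ty":0,"tz":4,"wx":0,"wy":0,"wz":0},
    {"hand":30,"tx":0,"ty":0,"tz":3,"wx":0,"wy":0,"wz":0},
    {"hand":30,"tx":0,"ty":0,"tz":1,"wx":0,"wy":0,"wz":0},
    {"hand":30,"tx":0,"ty":0,"tz":1,"wx":0,"wy":0,"wz":0},
    {"hand":30,"tx":0,"ty":0,"tz":0,"wx":0,"wy":0,"wz":0},
  ],
)

```text
clock: 14.82
eef_pos: [642.5, -100.4, 47.9]
tcp_rot: [3.141, -0.0, 1.492]
contact_force: [-0.4, -0.6, -2.6]
opening: 0.459
grasp_force: 51.4
```

Request:
arm_command(
  deltas=[
    {"hand":30,"tx":0,"ty":0,"tz":1,"wx":0,"wy":0,"wz":0},
    {"hand":30,"tx":0,"ty":0,"tz":1,"wx":0,"wy":0,"wz":0},
    {"hand":30,"tx":0,"ty":0,"tz":0,"wx":0,"wy":0,"wz":0},
  ],
)

```text
clock: 15.2
eef_pos: [642.6, -100.4, 47.7]
tcp_rot: [3.141, 0.0, 1.492]
contact_force: [-6.2, 0.8, 13.8]
opening: 0.458
grasp_force: 53.3
```

Request:
arm_command(
  deltas=[
    {"hand":50,"tx":0,"ty":0,"tz":0,"wx":0,"wy":0,"wz":0},
    {"hand":62,"tx":0,"ty":0,"tz":0,"wx":0,"wy":0,"wz":0},
    {"hand":62,"tx":0,"ty":0,"tz":0,"wx":0,"wy":0,"wz":0},
    {"hand":62,"tx":0,"ty":0,"tz":-20,"wx":0,"wy":0,"wz":0},
    {"hand":62,"tx":0,"ty":0,"tz":-50,"wx":0,"wy":0,"wz":0},
    {"hand":62,"tx":0,"ty":0,"tz":-40,"wx":0,"wy":0,"wz":0},
    {"hand":85,"tx":41,"ty":-22,"tz":0,"wx":0,"wy":0,"wz":0},
    {"hand":85,"tx":41,"ty":-22,"tz":0,"wx":0,"wy":0,"wz":0},
  ],
)

```text
clock: 16.2
eef_pos: [605.3, -14.6, 158.0]
tcp_rot: [3.139, -0.0, 1.49]
contact_force: [0.3, 0.9, 0.8]
opening: 0.998
grasp_force: 0.0
```

Request:
arm_command(
  deltas=[
    {"hand":70,"tx":41,"ty":-22,"tz":0,"wx":0,"wy":0,"wz":0},
    {"hand":70,"tx":41,"ty":-22,"tz":0,"wx":0,"wy":0,"wz":0},
    {"hand":70,"tx":41,"ty":-22,"tz":0,"wx":0,"wy":0,"wz":0},
    {"hand":70,"tx":41,"ty":-22,"tz":0,"wx":0,"wy":0,"wz":0},
    {"hand":70,"tx":41,"ty":-22,"tz":0,"wx":0,"wy":0,"wz":0},
    {"hand":70,"tx":41,"ty":-22,"tz":0,"wx":0,"wy":0,"wz":0},
    {"hand":70,"tx":41,"ty":-22,"tz":0,"wx":0,"wy":0,"wz":0},
    {"hand":70,"tx":41,"ty":-22,"tz":0,"wx":0,"wy":0,"wz":0},
  ],
)

```text
clock: 17.2
eef_pos: [455.1, 327.3, 157.3]
tcp_rot: [3.14, -0.001, 1.492]
contact_force: [0.4, 0.5, 0.5]
opening: 0.817
grasp_force: 0.0
```

Request:
arm_command(
  deltas=[
    {"hand":70,"tx":0,"ty":0,"tz":0,"wx":0,"wy":0,"wz":-0.156},
    {"hand":70,"tx":0,"ty":0,"tz":0,"wx":0,"wy":0,"wz":0},
    {"hand":70,"tx":0,"ty":0,"tz":0,"wx":0,"wy":0,"wz":0},
  ],
)

```text
clock: 17.58
eef_pos: [455.8, 325.4, 156.4]
tcp_rot: [3.141, -0.0, 1.644]
contact_force: [-0.9, 0.4, 0.4]
opening: 0.82
grasp_force: 0.0
```

Run:
```python
from h import *
blocks(43,vs=(30,60))
t=imaging.grab_frame("top")
for c in green(t,30,80):
    p=c[:,0]
    if 290<p[:,0].mean()<420 and 140<p[:,1].mean()<230:print(*rect(ray(t,p,69)))
go(453.5,326,20,1.648)
```

```text
30 [278. 190.] [252 140] [305 250] [452.6 329.7] 84.8 38.9 1.644
30 [420. 191.] [386 129] [456 247] [553.9 342.8] 88.3 45.4 1.948
60 [281. 204.] [252 144] [305 250] [452.7 328.3] 82.0 38.9 1.644
60 [421. 191.] [386 132] [456 247] [554.1 342.4] 87.5 45.4 1.948
cam [451. 402. 299.]
[ 534.9 -197.4] 79.8 37.7 1.494
[ 628.8 -201.6] 81.0 38.5 1.492
[ 639.2 -103.4] 78.4 36.3 1.497
at [455.8 325.2 156.1] [ 3.141 -0.     1.645] turn [ 0.    -0.    -0.003] shift now [  0.9  -2.3 136.1] shift after turn [  1.   -2.3 136.1] t 17.68
```

Request:
arm_command(
  deltas=[
    {"hand":68,"tx":4,"ty":-2.9,"tz":30,"wx":0,"wy":0,"wz":0},
    {"hand":68,"tx":0,"ty":0,"tz":40,"wx":0,"wy":0,"wz":0},
    {"hand":68,"tx":0,"ty":0,"tz":35,"wx":0,"wy":0,"wz":0},
    {"hand":68,"tx":0,"ty":0,"tz":29,"wx":0,"wy":0,"wz":0},
    {"hand":68,"tx":0,"ty":0,"tz":0,"wx":0,"wy":0,"wz":0},
    {"hand":30,"tx":0,"ty":0,"tz":0,"wx":0,"wy":0,"wz":0},
    {"hand":30,"tx":0,"ty":0,"tz":0,"wx":0,"wy":0,"wz":0},
    {"hand":30,"tx":0,"ty":0,"tz":0,"wx":0,"wy":0,"wz":0},
  ],
  squeeze=50,
)

```text
clock: 18.68
eef_pos: [453.3, 330.0, 23.4]
tcp_rot: [3.139, -0.001, 1.648]
contact_force: [-1.1, -1.3, 8.2]
opening: 0.459
grasp_force: 51.9
```

Request:
arm_command(
  deltas=[
    {"hand":30,"tx":0,"ty":0,"tz":-20,"wx":0,"wy":0,"wz":0},
    {"hand":30,"tx":0,"ty":0,"tz":-50,"wx":0,"wy":0,"wz":0},
    {"hand":30,"tx":0,"ty":0,"tz":-50,"wx":0,"wy":0,"wz":0},
    {"hand":30,"tx":-42.7,"ty":6.1,"tz":0,"wx":0,"wy":0,"wz":0},
    {"hand":30,"tx":-42.7,"ty":6.1,"tz":0,"wx":0,"wy":0,"wz":0},
    {"hand":30,"tx":-42.7,"ty":6.1,"tz":0,"wx":0,"wy":0,"wz":0},
    {"hand":30,"tx":-42.7,"ty":6.1,"tz":0,"wx":0,"wy":0,"wz":0},
    {"hand":30,"tx":-42.7,"ty":6.1,"tz":0,"wx":0,"wy":0,"wz":0},
  ],
)

```text
clock: 19.68
eef_pos: [499.4, 117.6, 142.5]
tcp_rot: [3.14, -0.0, 1.648]
contact_force: [0.2, 0.7, -1.8]
opening: 0.455
grasp_force: 51.3
```

Request:
arm_command(
  deltas=[
    {"hand":30,"tx":-42.7,"ty":6.1,"tz":0,"wx":0,"wy":0,"wz":0},
    {"hand":30,"tx":-42.7,"ty":6.1,"tz":0,"wx":0,"wy":0,"wz":0},
    {"hand":30,"tx":-42.7,"ty":6.1,"tz":0,"wx":0,"wy":0,"wz":0},
    {"hand":30,"tx":-42.7,"ty":6.1,"tz":0,"wx":0,"wy":0,"wz":0},
    {"hand":30,"tx":-42.7,"ty":6.1,"tz":0,"wx":0,"wy":0,"wz":0},
    {"hand":30,"tx":0,"ty":0,"tz":35,"wx":0,"wy":0,"wz":0.154},
    {"hand":30,"tx":0,"ty":0,"tz":10,"wx":0,"wy":0,"wz":0},
    {"hand":30,"tx":0,"ty":0,"tz":0,"wx":0,"wy":0,"wz":0},
  ],
)

```text
clock: 20.68
eef_pos: [545.3, -91.1, 96.6]
tcp_rot: [-3.14, -0.0, 1.497]
contact_force: [0.3, -0.5, -1.8]
opening: 0.456
grasp_force: 51.2
```

Run:
```python
from h import *
f=imaging.grab_frame("wrist");cv2.imwrite("pics/w6.png",f["image"][:,:,::-1])
go(547,-91.5,48,1.494)
```

```text
at [546.  -91.1  97.3] [-3.142 -0.     1.497] turn [-0.    -0.     0.003] shift now [-0.3  1.  49.3] shift after turn [-0.3  1.  49.3] t 20.73
```

View pics/w6.png

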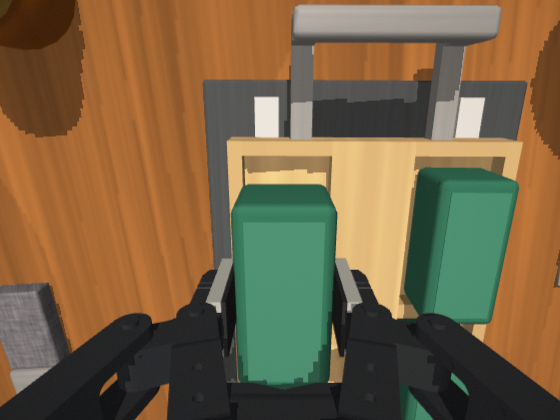

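Request:
arm_command(
  deltas=[
    {"hand":30,"tx":0,"ty":1,"tz":20,"wx":0,"wy":0,"wz":0},
    {"hand":30,"tx":0,"ty":0,"tz":13,"wx":0,"wy":0,"wz":0},
    {"hand":30,"tx":0,"ty":0,"tz":6,"wx":0,"wy":0,"wz":0},
    {"hand":30,"tx":0,"ty":0,"tz":4,"wx":0,"wy":0,"wz":0},
    {"hand":30,"tx":0,"ty":0,"tz":3,"wx":0,"wy":0,"wz":0},
    {"hand":30,"tx":0,"ty":0,"tz":1,"wx":0,"wy":0,"wz":0},
    {"hand":30,"tx":0,"ty":0,"tz":1,"wx":0,"wy":0,"wz":0},
    {"hand":30,"tx":0,"ty":0,"tz":0,"wx":0,"wy":0,"wz":0},
  ],
)

```text
clock: 21.72
eef_pos: [547.0, -91.7, 48.8]
tcp_rot: [3.141, 0.0, 1.494]
contact_force: [-0.6, 0.2, -2.6]
opening: 0.46
grasp_force: 51.3
```

Request:
arm_command(
  deltas=[
    {"hand":30,"tx":0,"ty":0,"tz":1,"wx":0,"wy":0,"wz":0},
    {"hand":30,"tx":0,"ty":0,"tz":0,"wx":0,"wy":0,"wz":0},
  ],
)

```text
clock: 21.98
eef_pos: [547.1, -91.7, 48.4]
tcp_rot: [3.141, 0.0, 1.494]
contact_force: [-1.9, 0.6, 4.7]
opening: 0.454
grasp_force: 52.1
```

Request:
arm_command(
  deltas=[
    {"hand":50,"tx":0,"ty":0,"tz":0,"wx":0,"wy":0,"wz":0},
    {"hand":62,"tx":0,"ty":0,"tz":0,"wx":0,"wy":0,"wz":0},
    {"hand":62,"tx":0,"ty":0,"tz":0,"wx":0,"wy":0,"wz":0},
    {"hand":62,"tx":0,"ty":0,"tz":-20,"wx":0,"wy":0,"wz":0},
    {"hand":62,"tx":0,"ty":0,"tz":-50,"wx":0,"wy":0,"wz":0},
    {"hand":62,"tx":0,"ty":0,"tz":-50,"wx":0,"wy":0,"wz":0},
    {"hand":0,"tx":37,"ty":12,"tz":0,"wx":0,"wy":0,"wz":0},
    {"hand":0,"tx":37,"ty":12,"tz":0,"wx":0,"wy":0,"wz":0},
  ],
)

```text
clock: 22.98
eef_pos: [577.3, -19.2, 168.9]
tcp_rot: [3.14, -0.0, 1.493]
contact_force: [-0.0, -0.1, -0.0]
opening: 0.309
grasp_force: 0.0
```

Request:
arm_command(
  deltas=[
    {"hand":0,"tx":37,"ty":12,"tz":0,"wx":0,"wy":0,"wz":0},
    {"hand":0,"tx":37,"ty":12,"tz":0,"wx":0,"wy":0,"wz":0},
    {"hand":0,"tx":0,"ty":0,"tz":0,"wx":0,"wy":0,"wz":0},
    {"hand":0,"tx":0,"ty":0,"tz":0,"wx":0,"wy":0,"wz":0},
  ],
)

```text
clock: 23.48
eef_pos: [605.7, 52.0, 167.5]
tcp_rot: [-3.141, 0.0, 1.494]
contact_force: [-0.4, -0.2, -0.0]
opening: 0.005
grasp_force: 0.0
```

Run:
```python
from h import *
t=imaging.grab_frame("top");s=imaging.grab_frame("scene")
for c in green(t,30,80):
    p=c[:,0]
    if 290<p[:,0].mean()<420 and 140<p[:,1].mean()<230:print(*rect(ray(t,p,69)))
a=cv2.resize(t["image"][130:250,270:450],None,fx=3,fy=3);b=cv2.resize(s["image"][200:340,90:310],None,fx=2.45,fy=2.45)
b=cv2.resize(b,(540,343));b=b[:230];cv2.imwrite("pics/c1.png",np.vstack([a,b])[:,:,::-1])
go(606.6,53.4,48,1.494)
```

```text
[ 534.4 -197.6] 79.7 38.4 1.479
[ 542.7 -116.3] 30.9 30.3 3.138
[ 627.9 -201.5] 80.8 40.7 1.501
[ 637.  -117.4] 50.0 37.7 1.546
at [605.7  51.4 167.7] [-3.141  0.     1.493] turn [-0.001  0.    -0.001] shift now [  2.1   0.8 119.7] shift after turn [  2.1   0.7 119.7] t 23.57
```

View pics/c1.png

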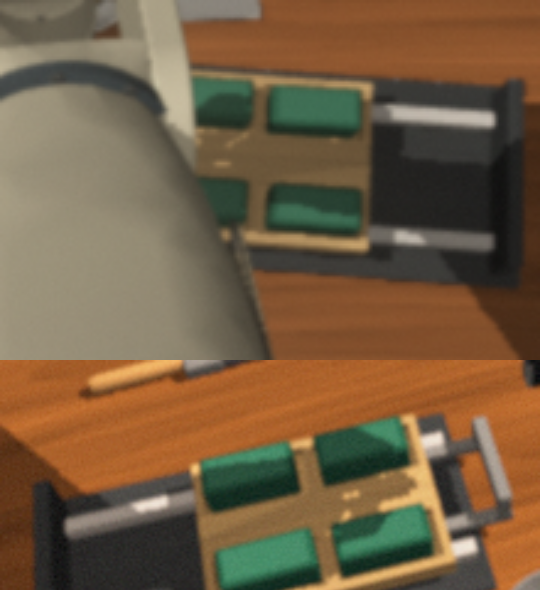

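The crop shows all four blocks lying flat in the wells (top view at about 225,100; 315,108; 225,200; 315,208). Next I push the handle.

Request:
arm_command(
  deltas=[
    {"hand":0,"tx":2,"ty":0.7,"tz":40,"wx":0,"wy":0,"wz":0},
    {"hand":0,"tx":0,"ty":0,"tz":45,"wx":0,"wy":0,"wz":0},
    {"hand":0,"tx":0,"ty":0,"tz":35,"wx":0,"wy":0,"wz":0},
    {"hand":0,"tx":0,"ty":0,"tz":0,"wx":0,"wy":0,"wz":0},
    {"hand":0,"tx":-8,"ty":0,"tz":0,"wx":0,"wy":0,"wz":0},
    {"hand":0,"tx":-6,"ty":0,"tz":0,"wx":0,"wy":0,"wz":0},
    {"hand":0,"tx":-6,"ty":0,"tz":0,"wx":0,"wy":0,"wz":0},
    {"hand":0,"tx":-6,"ty":0,"tz":0,"wx":0,"wy":0,"wz":0},
  ],
)

```text
clock: 24.58
eef_pos: [605.6, 28.1, 48.7]
tcp_rot: [3.14, -0.001, 1.493]
contact_force: [-0.6, 4.9, 3.1]
opening: -0.002
grasp_force: 2.3
```

Request:
arm_command(
  deltas=[
    {"hand":0,"tx":-8,"ty":0,"tz":0,"wx":0,"wy":0,"wz":0},
    {"hand":0,"tx":-10,"ty":0,"tz":0,"wx":0,"wy":0,"wz":0},
    {"hand":0,"tx":-10,"ty":0,"tz":0,"wx":0,"wy":0,"wz":0},
    {"hand":0,"tx":-10,"ty":0,"tz":0,"wx":0,"wy":0,"wz":0},
    {"hand":0,"tx":-10,"ty":0,"tz":0,"wx":0,"wy":0,"wz":0},
    {"hand":0,"tx":-10,"ty":0,"tz":0,"wx":0,"wy":0,"wz":0},
    {"hand":0,"tx":-10,"ty":0,"tz":0,"wx":0,"wy":0,"wz":0},
    {"hand":0,"tx":-8,"ty":0,"tz":0,"wx":0,"wy":0,"wz":0},
  ],
)

```text
clock: 25.58
eef_pos: [599.1, -48.3, 47.7]
tcp_rot: [-3.141, 0.0, 1.494]
contact_force: [3.1, 3.1, 0.6]
opening: -0.001
grasp_force: 1.7
```

Request:
arm_command(
  deltas=[
    {"hand":0,"tx":-9,"ty":0,"tz":0,"wx":0,"wy":0,"wz":0},
    {"hand":0,"tx":-9,"ty":0,"tz":0,"wx":0,"wy":0,"wz":0},
    {"hand":0,"tx":-7,"ty":0,"tz":0,"wx":0,"wy":0,"wz":0},
    {"hand":0,"tx":-5,"ty":0,"tz":0,"wx":0,"wy":0,"wz":0},
    {"hand":0,"tx":-3,"ty":0,"tz":0,"wx":0,"wy":0,"wz":0},
    {"hand":0,"tx":-2,"ty":0,"tz":0,"wx":0,"wy":0,"wz":0},
    {"hand":0,"tx":0,"ty":0,"tz":0,"wx":0,"wy":0,"wz":0},
  ],
)

```text
clock: 26.45
eef_pos: [596.0, -82.7, 47.6]
tcp_rot: [-3.141, 0.0, 1.494]
contact_force: [-0.1, -0.3, 1.2]
opening: -0.004
grasp_force: 0.0
```

Request:
arm_command(
  deltas=[
    {"hand":0,"tx":-1.5,"ty":0,"tz":0,"wx":0,"wy":0,"wz":0},
    {"hand":0,"tx":-1.5,"ty":0,"tz":0,"wx":0,"wy":0,"wz":0},
    {"hand":0,"tx":0,"ty":0,"tz":0,"wx":0,"wy":0,"wz":0},
  ],
)

```text
clock: 26.82
eef_pos: [595.8, -85.4, 47.6]
tcp_rot: [-3.141, 0.0, 1.494]
contact_force: [-0.9, 1.7, -0.4]
opening: 0.002
grasp_force: 1.0
```

Request:
arm_command(
  deltas=[
    {"hand":0,"tx":-2,"ty":0,"tz":0,"wx":0,"wy":0,"wz":0},
    {"hand":0,"tx":-1,"ty":0,"tz":0,"wx":0,"wy":0,"wz":0},
    {"hand":0,"tx":-1,"ty":0,"tz":0,"wx":0,"wy":0,"wz":0},
    {"hand":0,"tx":0,"ty":0,"tz":0,"wx":0,"wy":0,"wz":0},
  ],
)

```text
clock: 27.32
eef_pos: [595.7, -89.4, 47.6]
tcp_rot: [-3.141, -0.0, 1.494]
contact_force: [-2.1, 2.9, -0.1]
opening: 0.003
grasp_force: 1.6
```

Request:
arm_command(
  deltas=[
    {"hand":0,"tx":-1,"ty":0,"tz":0,"wx":0,"wy":0,"wz":0},
    {"hand":0,"tx":-1,"ty":0,"tz":0,"wx":0,"wy":0,"wz":0},
    {"hand":0,"tx":0,"ty":0,"tz":0,"wx":0,"wy":0,"wz":0},
  ],
)

```text
clock: 27.7
eef_pos: [595.6, -89.5, 47.7]
tcp_rot: [-3.141, -0.003, 1.493]
contact_force: [-1.9, 14.4, 0.0]
opening: 0.002
grasp_force: 7.2
```

Request:
arm_command(
  deltas=[
    {"hand":0,"tx":10,"ty":0,"tz":0,"wx":0,"wy":0,"wz":0},
    {"hand":0,"tx":30,"ty":0,"tz":0,"wx":0,"wy":0,"wz":0},
    {"hand":0,"tx":30,"ty":0,"tz":-20,"wx":0,"wy":0,"wz":0},
    {"hand":0,"tx":30,"ty":0,"tz":-50,"wx":0,"wy":0,"wz":0},
    {"hand":0,"tx":30,"ty":0,"tz":-50,"wx":0,"wy":0,"wz":0},
    {"hand":0,"tx":30,"ty":0,"tz":-30,"wx":0,"wy":0,"wz":0},
    {"hand":0,"tx":0,"ty":0,"tz":0,"wx":0,"wy":0,"wz":0},
    {"hand":0,"tx":0,"ty":0,"tz":0,"wx":0,"wy":0,"wz":0},
  ],
)

```text
clock: 28.7
eef_pos: [607.8, 67.5, 197.0]
tcp_rot: [-3.141, 0.001, 1.494]
contact_force: [-0.5, -0.5, -1.2]
opening: 0.004
grasp_force: 0.0
```

Run:
```python
from h import *
t=imaging.grab_frame("top");s=imaging.grab_frame("scene")
for c in green(t,30,80):
    p=c[:,0]
    if 290<p[:,0].mean()<460 and 140<p[:,1].mean()<230:print(*rect(ray(t,p,69)))
C=np.array([591,-148])-.12*1000*np.array([.077,.997]);print("expected wells",[(C+np.array([.997,-.077])*a+np.array([.077,.997])*b).round(1).tolist() for a in(-48,48) for b in(-52,52)])
cv2.imwrite("pics/s9.png",s["image"][:,:,::-1]);sn=r.sense();print(sn["contact_force"],np.abs(sn["qvel"]).max(),sn["clock"])
```

```text
[ 525.2 -314.1] 83.8 39.2 1.488
[ 533.8 -212.5] 82.0 38.6 1.482
[ 618.6 -318.4] 82.7 41.3 1.505
[ 628.3 -220.8] 80.9 41.0 1.486
expected wells [[529.9, -315.8], [537.9, -212.1], [625.6, -323.2], [633.6, -219.5]]
[0.03349542 0.01764703 0.59623808] 0.0044247093801439916 28.8
```

View pics/s9.png

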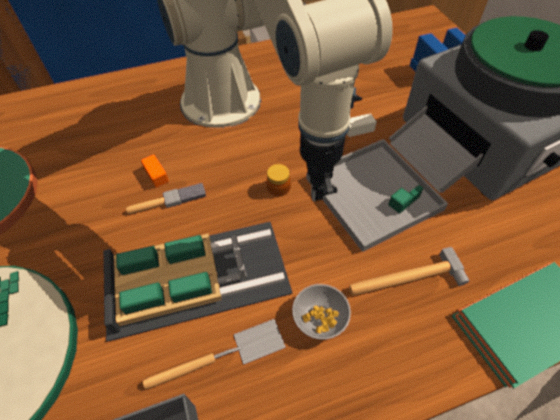

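The carrier (about 165,275) is against its end stop with four flat blocks in it. The broken block is still in the tray at (405,198), and nothing else has moved.

```bash
python3 -c "
from rig import r
print(r.sign_off())"
```

```text
the job is handed in; nothing more can be done
None
```

The three sound blocks were set down in the three empty wells, the full carrier was pushed home against its end stop and let go, and the job is handed in after about 29 s; the sign-off gave no verdict.

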